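# Stack the drained beaker and ease the sprung hold-down bail onto it

### The arm

A 6-joint arm with a two-finger parallel gripper is mounted at the origin on the work surface. World frame = base frame: x ahead of the robot, y to its left, z up, the work surface at z = 0. Lengths are in m, angles in rad, forces in N, time in s.
With the tool pointing down it reaches from about 0.375 to 0.9 m from the base axis. Payload 3.1 kg.
Tool frame: the origin (TCP) lies at the centre of the arm's flange, where the gripper is bolted on; the fingertips stand 182 mm ahead of it and the grasp point (between the pads) lies 164 mm ahead of it; z points along the fingers, y is the line along which they close (so a half turn about z gives the same grasp; the last joint's range is limited). The gripper opens to 87 mm and grips with 3 to 60 N. Pads are 19 mm wide; open, the fingers measure 117 mm over their backs; the gripper's body (75 mm by 190 mm) begins 51 mm behind the grasp point.
Start: joints at [1.111, 0.527, 1.433, -0, 1.181, -0.178], TCP at [0.174, 0.6, 0.405] pointing down, gripper open.
Joint ranges: [-3.08, 3.08], [-0.75, 2.2], [0.22, 2.44], [-1.43, 4.57], [0, 2.65], [-2.85, 2.85]. Speed limits (rad/s): [2.79, 2.79, 3.14, 3.14, 3.14, 3.14].

### API

Orientations are given as a unit quaternion [x, y, z, w].
In Python, from rig import * gives the robot as it stands.
- The arm moves only by the tool move_arm, never from a script. Its argument "commands" is a list that holds one entry, the list of rows, each a list of 6 numbers: the shift along the tool's x, y, z in units of 40 mm (1.0 is 40 mm), then the turn, a rotation vector about the tool's x, y, z in rad. A call has 1 to 12 rows; each row is the pose to reach, as a shift and turn from the pose commanded when the call began, along the tool's axes at that moment; what a row does not reach only later rows make up. A row lasts 1/8 s, in which the tool goes at most 62.5 mm and 10.7 degrees, less where a joint would pass 70% of its speed; a pose out of reach is approached as far as the arm can. A call with a gripper value outside its range is refused whole. "claw" is the closure, from -1 (fully open) to 1 (shut), so that 0 is half open, set as the call begins (left out, the last holds). The fingers move at their own pace and stop on an object; "squeeze" is the grip in N (left out, the last holds). Time passes only in rows, so rows that repeat a pose let the fingers close. It gives the time, the measured TCP pose, the force, the opening and the grip force at its end, in the units of the state.
- get_obs(): the state, without advancing time (a new reading comes with each control period).
- camera(name): name is "side" or "top" or "wrist"; returns a dict with "pixels" (400x640x3 uint8, blue, green, red), "range_z" (400x640 float32, m along the optical axis (not along the pixel's ray), 0 where there is no reading), "camera_matrix" (3x3 intrinsics, pixels), "extrinsics" (4x4, takes a point from world to camera coordinates). Camera axes: x right, y up, looking along -z (the intrinsics and any distortion apply to the point x, -y, -z); pixel columns grow to the right and rows downward; lengths in m; the calibration is good to about 2 mm. A picture is of the moment at which its call begins.
- hand_in(): hands the job in; it is judged then, once.
The state is a dict: "time": time; "q": joint angles; "joint_velocities": joint speeds; "joint_torque": joint torques, N m; "position": TCP position; "tool_rot": TCP orientation; "ft_force": force on the tool from outside, world axes, zero at the start; "moment": the same for the moment, N m; "grip_width": finger opening in m; "grip_force": force on a finger pad.
Only numpy, scipy, OpenCV 4.12 (cv2) and the standard library are available. Lean on these libraries where they do the work, as an engineer would, in place of code of your own. Each camera call takes 0.05 s, during which the arm holds its last target. There are 200 camera calls.

### The job

Take the steel beaker out of the sloped draining stand and lower it - do not drop it - into the identical beaker in the stack holder, so that it nests upright and fully home while the hold-down bail still stands open. Then bring the holder's spring-loaded bail down onto the stack slowly, holding it back all the way until its pad rests on the beaker: it must never snap down. Leave the tub, bottle, carton and dish where they are, and let go of everything.

Things in the scene. Friction and masses are not known exactly. Their poses are not given: they have to be found in the camera images.
- beaker: The loose steel stacking beaker, 80 mm tall, 0.12 kg, wall 2.5 mm. Tapered body (32 mm outer diameter at the bottom, 51 mm at 43 mm up), then a shoulder to a straight collar 60 mm in diameter, from 46 mm up to the rim. Origin: centre of its underside; z axis out of its mouth. Starts in the stand's tube, leaning 32 degrees, mouth away from the robot, all its collar above the tube.
- beaker_rim (a point): Centre of the mouth of the loose beaker, 80 mm from its origin; z axis along the beaker, out of the mouth.
- seated_beaker: An identical beaker standing loose and upright in the ring of the stack holder, on its 12 mm base plate; same origin and axes. A beaker nested fully in it has its origin 36 mm above this one's, its shoulder on this one's rim, sideways play about 2 mm.
- seated_rim (a point): Centre of the mouth of the seated beaker, 80 mm above its origin; inner diameter 55 mm.
- holder: Fixed stack holder: grey base plate 240 x 150 x 12 mm (x from -100 to +140 mm), a ring for the first beaker 10 mm towards -x from the origin, two posts at x = +100 mm carrying the hinge of the bail. Origin under the plate at table height; x axis points from the beakers to the hinge (roughly away from the robot).
- hinge (a point): Hinge axis of the bail, 143 mm above the table; the axis is the holder's y axis.
- bail (a joint): Angle of the hold-down bail (rad): 0 = level, pad flat on a stack of two beakers; 1.65 = fully open, standing up, leaning slightly back. Starts open. An over-centre spring holds it open above about 1.25; below that, spring and weight pull it down ever harder, to about 8 N at the bar when level, and it slams if let go. Stops at -0.15 without a stack.
- bar (a point): Middle of the bail's grip bar: round, 12 mm thick, along the holder's y axis, 180 mm from the hinge, 98 mm free between the side rods that run to the hinge (10 mm thick). Height 143 mm when level, about 322 mm open. The pad, a 68 mm rubber disc under a cross plate, sits between the rods 110 mm from the hinge, its face 16 mm below the rods' plane.
- stand: Fixed white sloped draining stand: base 150 x 110 mm with a tube 50 mm long, 58 mm outer diameter, leaning 32 degrees from vertical towards the stand's x axis (roughly away from the robot). Origin at the centre of its base at table height.
- sharps_tub: Bystander: yellow tub with red lid, 132 mm diameter, 160 mm tall; origin at the centre of its underside.
- pump_bottle: Bystander: green pump bottle, 72 mm diameter, 165 mm tall; origin at the centre of its underside.
- carton: Bystander: white and blue carton 100 x 160 x 80 mm; origin at the centre of its underside.
- steel_dish: Bystander: empty round steel dish, 130 mm diameter, 35 mm tall; origin at the centre of its underside.
Things that resemble listed ones, but are neither listed nor needed, are in the scene too. Leave any turquoise look-alike of the seated_beaker alone.

How it is judged:
By the outcome, as a careful person would: the job done as asked, in the order asked, and still so for the second after the job is handed in, with the robot touching nothing.
It also fails if it takes over 72 s, if anything falls off the work surface, if the arm or the gripper's body presses on something with over 40 N, if the wrist force passes 120 N, or if a joint passes its speed limit or range.

## Working session

There is one attempt and no reset: what is moved stays moved. The work goes in short steps, Python scripts to look and compute and a tool call to move; the robot and the scene stay as the last step left them, time stands still between calls to the robot, and variables do not carry over. Pictures are saved under pics/ and viewed, at most 10 in all, crops included, and the job is handed in when it is done.

Besides the shell and the picture viewer there is one more tool, called after "Request:" in YAML: its name, and indented under it one key for each argument. move_arm: Moves the arm, as the interface text tells. Its arguments: {"type":"object","properties":{"commands":{"type":"array","items":{"type":"array","items":{"type":"array","items":{"type":"number"}}}},"claw":{"type":"number"},"squeeze":{"type":"number"}},"required":["commands"]}

```bash
ls; mkdir -p pics
python3 - <<'E'
from rig import *
import cv2,numpy as np
print(get_obs())
for n in("top","side"):
    c=camera(n); cv2.imwrite(f"pics/{n}0.png",c["pixels"]); np.savez(f"pics/{n}0.npz",**c)
    print(c["camera_matrix"],c["extrinsics"],(c["range_z"]>0).mean())
E
```

```text
pics
{'time': 0.0, 'q': array([ 1.11053601e+00,  5.28459442e-01,  1.43390559e+00, -1.60816764e-05,
        1.18139023e+00, -1.78466411e-01]), 'joint_velocities': array([ 0.00164557,  0.00111387,  0.00145578,  0.00027195, -0.00044347,
       -0.00047722]), 'joint_torque': array([ 2.79090364e-05, -4.40052581e+01, -1.76584715e+01,  6.33656234e-02,
        5.83838322e-02, -1.67370699e-04]), 'position': array([0.17359667, 0.60004732, 0.4037743 ]), 'tool_rot': array([ 1.40428124e-01,  9.90090285e-01, -1.02896223e-03, -3.32428770e-04]), 'ft_force': array([-0.47558696, -0.65139045, -0.58761976]), 'moment': array([ 0.03257732,  0.03162062, -0.00352119]), 'grip_force': 0.0, 'grip_width': 0.08718076726072448}
[[396.28060795   0.         317.97368769]
 [  0.         396.28060795 199.02311318]
 [  0.           0.           1.        ]] [[ 0.0158524  -0.99983238 -0.00916092 -0.02065654]
 [ 0.98544279  0.01407191  0.169424   -0.57333719]
 [-0.16926668 -0.01171334  0.98550068 -1.1124208 ]
 [ 0.          0.          0.          1.        ]] 0.9955390625
[[419.44187863   0.         324.14966664]
 [  0.         419.44187863 195.40323391]
 [  0.           0.           1.        ]] [[ 0.93284716 -0.36009753  0.01122238 -0.53476579]
 [ 0.1766926   0.48443131  0.85679988 -0.20306496]
 [-0.31396799 -0.79728042  0.51552695 -1.16591295]
 [ 0.          0.          0.          1.        ]] 0.99600390625
```

View pics/top0.png

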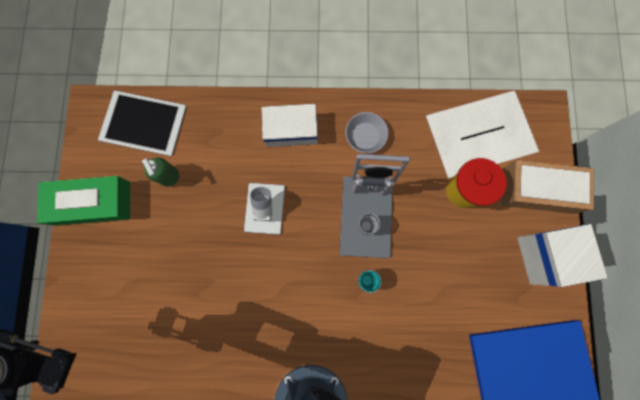

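View pics/side0.png

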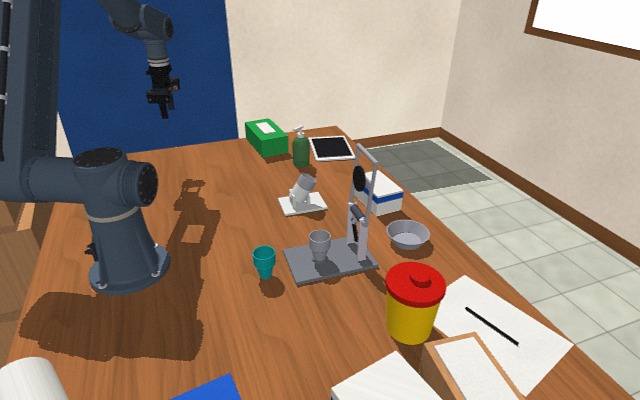

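The top view shows the stand (265,208) with the beaker (260,198), the holder plate (340–393, 177–257) with the seated beaker (370,225), the bail up at (380,165), and the turquoise decoy at (370,281). The side view confirms the bail is open.

```bash
cat > h.py <<'E'
import numpy as np,cv2
from scipy.spatial.transform import Rotation as R
def cloud(c):
    K=c["camera_matrix"];z=c["range_z"];v,u=np.mgrid[:400,:640]
    P=np.stack([(u-K[0,2])/K[0,0]*z,-(v-K[1,2])/K[1,1]*z,-z],-1)
    E=c["extrinsics"]; return (P-E[:3,3])@E[:3,:3]
def ray(c,uv,h):
    K=c["camera_matrix"];E=c["extrinsics"];uv=np.atleast_2d(uv).astype(float)
    d=np.stack([(uv[:,0]-K[0,2])/K[0,0],-(uv[:,1]-K[1,2])/K[1,1],-np.ones(len(uv))],-1)@E[:3,:3]
    o=-E[:3,:3].T@E[:3,3]; return o+d*((h-o[2])/d[:,2])[:,None]
def proj(c,P):
    K=c["camera_matrix"];E=c["extrinsics"];p=np.atleast_2d(P)@E[:3,:3].T+E[:3,3]
    return np.stack([K[0,2]+K[0,0]*p[:,0]/-p[:,2],K[1,2]+K[1,1]*p[:,1]/p[:,2]],-1)
E
python3 - <<'E'
from h import *
np.set_printoptions(precision=4,suppress=True)
for n in("top","side"):
    c=dict(np.load(f"pics/{n}0.npz")); W=cloud(c); px=c["pixels"].astype(int)
    sat=px.max(2)-px.min(2)
    print(n,"table z",np.median(W[330:350,100:140,2]) if n=="top" else "")
    def reg(x0,x1,y0,y1,z0,z1): return (W[...,0]>x0)&(W[...,0]<x1)&(W[...,1]>y0)&(W[...,1]<y1)&(W[...,2]>z0)&(W[...,2]<z1)
    if n=="top":
        for nm,(a,b,d,e),h in(("plate",(335,400,170,262),.012),("stand",(240,290,178,238),.012)):
            m=np.zeros((400,640),bool);m[d:e,a:b]=1
            zz=W[...,2][m&(sat<40)]; print(nm,"z hist",np.histogram(zz,bins=np.arange(-.01,.2,.01))[0])
            mm=(m&(sat<40)&(W[...,2]<.09)).astype(np.uint8)
            k=max(cv2.findContours(mm,0,2)[0],key=cv2.contourArea)
            q=ray(c,cv2.convexHull(k)[:,0],h)
            r=cv2.minAreaRect((q[:,:2]*1000).astype(np.float32)); print(nm,r)
    # seated rim
    for nm,b in(("seated rim",(.45,.75,-.25,.0,.08,.1)),("beaker hi",(.5,.75,.05,.3,.06,.13)),("bail",(.5,.9,-.25,.05,.2,.36))):
        m=reg(*b)&(sat<60); p=W[m]; print(nm,len(p),p.mean(0),p.min(0),p.max(0))
E
```

```text
top table z -0.0016688076291005638
plate z hist [  84 1148 2058   40   44   43   83   45   25   47   43   10   12   29
   15  123  190   11    8    9]
plate ((529.8250732421875, -158.84384155273438), (155.7991180419922, 240.55062866210938), 87.11002349853516)
stand z hist [ 75 860 268  10   5  43 122 110  92 109  79  59  39   0   0   0   0   0
   0   0]
stand ((550.3268432617188, 149.514404296875), (114.44544219970703, 152.04251098632812), 86.79127502441406)
seated rim 90 [ 0.5117 -0.1566  0.0896] [ 0.4696 -0.2007  0.0802] [ 0.6064 -0.1134  0.0995]
beaker hi 566 [0.5837 0.1473 0.083 ] [0.5135 0.062  0.06  ] [0.7499 0.1807 0.118 ]
bail 820 [ 0.6141 -0.1594  0.2826] [ 0.5983 -0.22    0.2004] [ 0.6316 -0.0998  0.3303]
side table z 
seated rim 297 [ 0.5373 -0.1623  0.0883] [ 0.4691 -0.2097  0.0802] [ 0.6197 -0.1142  0.0999]
beaker hi 354 [0.5549 0.1403 0.0875] [0.5156 0.1174 0.0602] [0.6009 0.1817 0.1192]
bail 715 [ 0.612  -0.174   0.2738] [ 0.5986 -0.2234  0.2011] [ 0.628  -0.099   0.3302]
```

Run:
```python
from h import *
from scipy.optimize import least_squares as LS
np.set_printoptions(precision=4,suppress=True)
yaw=np.radians(-3.2);s=np.radians(32)
ax=np.array([np.sin(s)*np.cos(yaw),np.sin(s)*np.sin(yaw),np.cos(s)])
e1=np.array([np.cos(s)*np.cos(yaw),np.cos(s)*np.sin(yaw),-np.sin(s)]); e2=np.cross(ax,e1)
B=np.stack([e1,e2,ax])
for n in("top","side"):
    c=dict(np.load(f"pics/{n}0.npz")); W=cloud(c).copy(); W[...,2]+=.0017 if n=="top" else 0
    print(n,"tablez",np.median(W[...,2][(abs(W[...,0]-.4)<.04)&(abs(W[...,1]-.05)<.04)]))
    m=(abs(W[...,0]-.58)<.09)&(abs(W[...,1]-.147)<.05)&(W[...,2]>.02)&(W[...,2]<.2)
    q=(W[m]-[.55,.1495,0])@B.T
    for a in np.arange(0.0,.15,.01):
        k=q[abs(q[:,2]-a)<.005]
        if len(k)>5: print(round(a,3),len(k),k[:,:2].min(0),k[:,:2].max(0))
    # collar outer fit
    top=np.percentile(q[:,2],98); k=q[(q[:,2]>top-.03)&(q[:,2]<top+.005)]
    f=lambda p:np.hypot(k[:,0]-p[0],k[:,1]-p[1])-.03
    r=LS(f,[0,0],loss="soft_l1",f_scale=.002);print("circle",r.x,top,np.median(abs(f(r.x))))
    # seated rim
    m=(abs(W[...,0]-.5)<.05)&(abs(W[...,1]+.157)<.05)&(W[...,2]>.06)&(W[...,2]<.1)
    k=W[m]; f=lambda p:np.hypot(k[:,0]-p[0],k[:,1]-p[1])-.03
    r=LS(f,[.5,-.157],loss="soft_l1",f_scale=.002);print("seated",r.x,k[:,2].max(),np.median(abs(f(r.x))))
    print(k.min(0),k.max(0))
    # bail bar
    m=(abs(W[...,0]-.62)<.05)&(abs(W[...,1]+.16)<.07)&(W[...,2]>.305)&(W[...,2]<.35)
    k=W[m]; print("bar",np.median(k,0),k.min(0),k.max(0),np.degrees(np.polyfit(k[:,1],k[:,0],1)[0]))
```

```text
top tablez 0.00033965570458786506
0.0 9 [-0.05   -0.0218] [-0.0424  0.0284]
0.02 32 [-0.0629 -0.025 ] [-0.0356  0.0304]
0.03 59 [-0.065  -0.0254] [-0.0369  0.0272]
0.04 49 [-0.0642 -0.026 ] [-0.0283  0.0281]
0.05 54 [-0.0633 -0.0246] [-0.0095  0.0271]
0.06 80 [-0.0642 -0.0243] [-0.0089  0.0298]
0.07 92 [-0.0634 -0.0254] [-0.0042  0.0314]
0.08 96 [-0.0644 -0.0258] [-0.0032  0.0305]
0.09 92 [-0.0645 -0.0261] [-0.0043  0.0308]
0.1 100 [-0.0647 -0.0263] [-0.0031  0.0326]
circle [-0.0343  0.0032] 0.1018879257265499 0.0014486292367861635
seated [ 0.4981 -0.1535] 0.09784954794616434 0.0015534793984145496
[ 0.4692 -0.1843  0.06  ] [ 0.5288 -0.1244  0.0978]
bar [ 0.6218 -0.1595  0.3277] [ 0.6144 -0.22    0.3052] [ 0.6316 -0.0998  0.332 ] 2.618565117941746
side tablez 0.0011629234729652862
0.0 14 [-0.0487 -0.0264] [-0.0394  0.018 ]
0.01 15 [-0.0567 -0.0252] [-0.0407  0.0148]
0.02 46 [-0.0628 -0.0293] [0.0013 0.0298]
0.03 61 [-0.0637 -0.0267] [0.0085 0.0278]
0.04 62 [-0.0626 -0.0272] [0.004 0.014]
0.05 48 [-0.0633 -0.0298] [-0.0045  0.0166]
0.06 46 [-0.0629 -0.0271] [-0.0124  0.014 ]
0.07 46 [-0.0646 -0.03  ] [-0.0142  0.0086]
0.08 52 [-0.0652 -0.0315] [-0.009   0.0078]
0.09 83 [-0.0642 -0.0308] [-0.0054  0.0324]
0.1 73 [-0.0638 -0.029 ] [-0.0039  0.0336]
circle [-0.0332  0.0028] 0.10161315214091007 0.0015916336067803068
seated [ 0.4992 -0.1556] 0.09529057979986215 0.0015365856866967828
[ 0.4691 -0.1865  0.06  ] [ 0.5282 -0.1228  0.0953]
bar [ 0.6202 -0.1754  0.3259] [ 0.6142 -0.2218  0.3055] [ 0.628  -0.1023  0.3302] 2.247416475874301
```

```bash
cat >> h.py <<'E'
def tool(phi_deg,yaw_deg,swap=0):
    # tool pointing down with tool y = world y rotated by yaw(+90 if swap); tilted so that tool z=-axis leaning phi towards yaw
    q=R.from_euler('z',yaw_deg,degrees=True)*R.from_euler('y',phi_deg,degrees=True)*R.from_quat([0,1,0,0])
    return q*R.from_euler('z',swap,degrees=True)
def delta(o,pos,Rt,frm=None):
    p,q=(o["position"],R.from_quat(o["tool_rot"])) if frm is None else frm
    d=q.inv().apply(np.array(pos)-p)/.04; rv=(q.inv()*Rt).as_rotvec()
    return np.round(np.r_[d,rv],3).tolist()
yaw=np.radians(-3.2);s=np.radians(32)
ax=np.array([np.sin(s)*np.cos(yaw),np.sin(s)*np.sin(yaw),np.cos(s)])
e1=np.array([np.cos(s)*np.cos(yaw),np.cos(s)*np.sin(yaw),-np.sin(s)]); e2=np.cross(ax,e1)
rim=np.array([.55,.1495,0])-.034*e1+.003*e2+.103*ax
E
python3 - <<'E'
from h import *; from rig import *
o=get_obs(); g=rim-.014*ax; print("rim",rim,"grasp",g)
T=tool(32,-3.2); h=g+ax*(.164+.1); print("hover",h,T.as_matrix()); print(delta(o,h,T))
E
```

```text
rim [0.57587537 0.15105803 0.10536621] grasp [0.56846806 0.15147216 0.09349354]
hover [0.70814861 0.1436628  0.31737823] [[-8.46725789e-01  5.58215050e-02 -5.29092995e-01]
 [ 4.73393210e-02  9.98440764e-01  2.95808909e-02]
 [ 5.29919264e-01  1.73472348e-18 -8.48048096e-01]]
[-16.01, -7.24, 2.171, 0.061, 0.556, -0.221]
```

Request:
move_arm:
  commands:
    - [[-8, -3.6, 1.1, 0.03, 0.28, -0.11], [-8, -3.6, 1.1, 0.03, 0.28, -0.11], [-8, -3.6, 1.1, 0.03, 0.28, -0.11], [-8, -3.6, 1.1, 0.03, 0.28, -0.11], [-16, -7.24, 2.17, 0.061, 0.556, -0.221], [-16, -7.24, 2.17, 0.061, 0.556, -0.221], [-16, -7.24, 2.17, 0.061, 0.556, -0.221], [-16, -7.24, 2.17, 0.061, 0.556, -0.221], [-16, -7.24, 2.17, 0.061, 0.556, -0.221], [-16, -7.24, 2.17, 0.061, 0.556, -0.221], [-16, -7.24, 2.17, 0.061, 0.556, -0.221], [-16, -7.24, 2.17, 0.061, 0.556, -0.221]]
  claw: -1
  squeeze: 20

```text
time: 1.6
position: [0.7103, 0.1405, 0.3162]
tool_rot: [0.028, 0.961, 0.009, -0.275]
ft_force: [-1.7, 0.0, -0.4]
grip_width: 0.087
grip_force: 0.0
```

Run:
```python
from h import *; from rig import *
np.set_printoptions(precision=4,suppress=True)
T=tool(32,-3.2);g=rim-.014*ax
c=camera("wrist");cv2.imwrite("pics/w1.png",c["pixels"]);np.savez("pics/w1.npz",**c)
o=get_obs();print(o["time"],o["position"],o["q"],"to hover",delta(o,g+ax*.264,T),"to grasp",delta(o,g+ax*.164,T))
W=cloud(c);B=np.stack([e1,e2,ax]);q=(W-[.55,.1495,0])@B.T
m=(abs(q[...,0]+.034)<.045)&(abs(q[...,1]-.003)<.045)&(c["range_z"]>0)&(q[...,2]>.095)&(q[...,2]<.115)
k=q[m];print(len(k),np.median(k,0),k.min(0),k.max(0))
```

```text
1.65 [0.711  0.1397 0.3159] [ 0.0317  0.8634  1.04    0.0503  1.7924 -1.4821] to hover [0.085, 0.096, 0.009, 0.003, 0.002, -0.003] to grasp [0.09, 0.089, 2.509, 0.003, 0.002, -0.003]
1260 [-0.026   0.0021  0.1018] [-0.0618 -0.0277  0.095 ] [-0.0022  0.0317  0.1044]
```

View pics/w1.png

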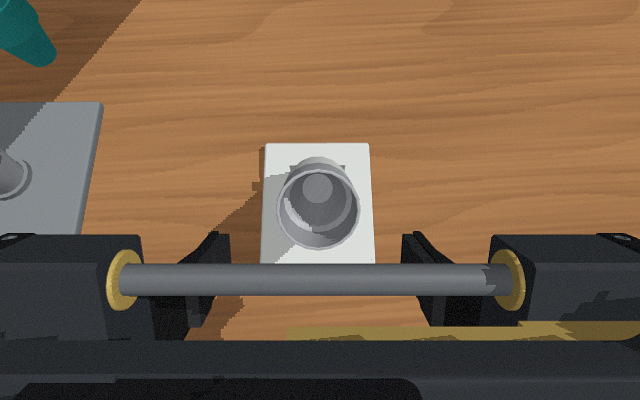

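The wrist view shows the beaker mouth centred at about (318,208), in line with the fit. I'll go halfway in and check for lag.

Request:
move_arm:
  commands:
    - [[0, 0, 0.4, 0, 0, 0], [0, 0, 0.8, 0, 0, 0], [0, 0, 1.2, 0, 0, 0], [0, 0, 1.2, 0, 0, 0], [0, 0, 1.2, 0, 0, 0], [0, 0, 1.2, 0, 0, 0]]

```text
time: 2.4
position: [0.683, 0.1458, 0.278]
tool_rot: [0.026, 0.961, 0.009, -0.275]
ft_force: [0.5, 0.1, -0.3]
grip_width: 0.0867
grip_force: 0.0
```

Run:
```python
from h import *; from rig import *
np.set_printoptions(precision=4,suppress=True)
T=tool(32,-3.2);g=rim-.014*ax+.0015*e1
o=get_obs();print(o["time"],o["position"],"to grasp",delta(o,g+ax*.164,T),o["ft_force"])
```

```text
2.4 [0.683  0.1458 0.278 ] to grasp [-0.048, -0.022, 1.332, 0.002, 0.002, 0.002] [ 0.5085  0.0603 -0.3095]
```

Request:
move_arm:
  commands:
    - [[0, 0, 0.3, 0, 0, 0], [-0.04, -0.02, 0.6, 0, 0, 0], [-0.04, -0.02, 0.9, 0, 0, 0], [-0.04, -0.02, 1.15, 0, 0, 0], [-0.04, -0.02, 1.3, 0, 0, 0], [-0.04, -0.02, 1.3, 0, 0, 0], [-0.04, -0.02, 1.3, 0, 0, 0]]

```text
time: 3.28
position: [0.6567, 0.1465, 0.2326]
tool_rot: [0.026, 0.961, 0.009, -0.275]
ft_force: [-0.6, -0.7, -0.6]
grip_width: 0.0869
grip_force: 0.0
```

Request:
move_arm:
  commands:
    - [[0, 0, 0, 0, 0, 0], [0, 0, 0, 0, 0, 0], [0, 0, 0, 0, 0, 0], [0, 0, 0, 0, 0, 0], [0, 0, 0, 0, 0, 0], [0, 0, 0, 0, 0, 0], [0, 0, 0, 0, 0, 0], [0, 0, 0, 0, 0, 0]]
  claw: 1
  squeeze: 20

```text
time: 4.28
position: [0.6566, 0.1463, 0.2323]
tool_rot: [0.026, 0.961, 0.009, -0.275]
ft_force: [1.6, -1.9, 0.0]
grip_width: 0.0606
grip_force: 20.0
```

Request:
move_arm:
  commands:
    - [[0, 0, -0.3, 0, 0, 0], [0, 0, -0.8, 0, 0, 0], [0, 0, -1.4, 0, 0, 0], [0, 0, -2.0, 0, 0, 0], [0, 0, -2.5, 0, 0, 0], [0, 0, -2.5, 0, 0, 0], [0, 0, -2.5, 0, 0, 0]]

```text
time: 5.15
position: [0.7088, 0.1435, 0.3164]
tool_rot: [0.026, 0.961, 0.009, -0.276]
ft_force: [0.6, 0.3, -1.7]
grip_width: 0.0607
grip_force: 20.0
```

Run:
```python
from h import *; from rig import *
o=get_obs();print(o["time"],o["position"],o["ft_force"],o["grip_width"],delta(o,[.5,-.06,.42],tool(0,-2.9)),delta(o,[.5,.1,.42],tool(0,-2.9)))
```

```text
5.15 [0.7087532  0.14354365 0.31639795] [ 0.58238082  0.28406229 -1.72292111] 0.06072645765422877 [5.559, -5.363, 0.411, 0.004, -0.56, -0.004] [5.742, -1.369, 0.537, 0.004, -0.56, -0.004]
```

Request:
move_arm:
  commands:
    - [[1.0, -0.2, 0.1, 0, -0.1, 0], [2.0, -0.5, 0.2, 0, -0.2, 0], [3.0, -1.0, 0.3, 0, -0.3, 0], [4.0, -1.8, 0.4, 0, -0.4, 0], [5.0, -2.8, 0.4, 0, -0.5, 0], [5.4, -3.8, 0.4, 0.004, -0.56, -0.004], [5.56, -4.7, 0.41, 0.004, -0.56, -0.004], [5.56, -5.36, 0.41, 0.004, -0.56, -0.004], [5.56, -5.36, 0.41, 0.004, -0.56, -0.004], [5.56, -5.36, 0.41, 0.004, -0.56, -0.004], [5.56, -5.36, 0.41, 0.004, -0.56, -0.004], [5.56, -5.36, 0.41, 0.004, -0.56, -0.004]]

```text
time: 6.65
position: [0.5003, -0.0592, 0.4203]
tool_rot: [0.025, 1.0, -0.0, 0.001]
ft_force: [0.3, -0.2, -1.4]
grip_width: 0.06
grip_force: 20.0
```

Run:
```python
from h import *; from rig import *
from scipy.optimize import least_squares as LS
np.set_printoptions(precision=4,suppress=True)
c=camera("wrist");cv2.imwrite("pics/w2.png",c["pixels"]);np.savez("pics/w2.npz",**c)
o=get_obs();print(o["time"],o["position"],o["tool_rot"],o["ft_force"],o["grip_width"])
W=cloud(c);ok=c["range_z"]>0
m=ok&(abs(W[...,0]-.5)<.045)&(abs(W[...,1]+.156)<.045)&(W[...,2]>.085)&(W[...,2]<.105)
k=W[m];f=lambda p:np.hypot(k[:,0]-p[0],k[:,1]-p[1])-.02875
print(len(k),np.median(k,0),k.min(0),k.max(0),LS(f,[.5,-.156],loss="soft_l1",f_scale=.001).x)
# held beaker: points near the grasp
p=o["position"];m=ok&(np.hypot(W[...,0]-p[0],W[...,1]-p[1])<.05)&(W[...,2]>p[2]-.24)&(W[...,2]<p[2]-.14)
k=W[m];print("held",len(k),k.min(0)-p if len(k) else"",k.max(0)-p if len(k) else"")
m=ok&(W[...,2]>.2)&(W[...,0]>.55)&(W[...,1]<-.09);k=W[m];print("bail",len(k),k.min(0) if len(k) else"")
```

```text
6.7 [ 0.5004 -0.0593  0.4204] [ 0.0247  0.9997 -0.0001  0.0007] [ 0.7638 -0.3201 -1.5801] 0.06069078474163876
818 [ 0.5013 -0.1593  0.0916] [ 0.4711 -0.1855  0.085 ] [ 0.5307 -0.126   0.0944] [ 0.5005 -0.1551]
held 11998 [-0.029  -0.0417 -0.2299] [ 0.0301  0.0421 -0.14  ]
bail 0
```

View pics/w2.png

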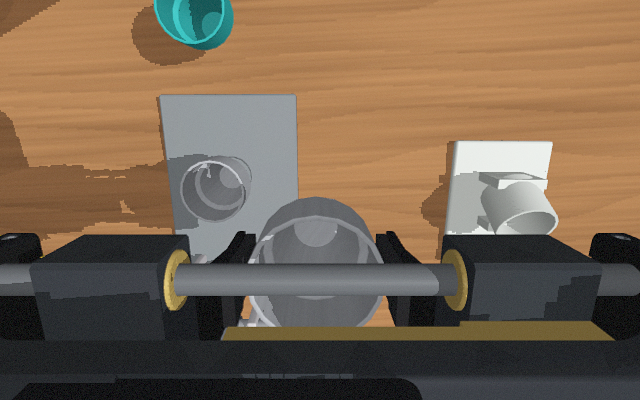

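The wrist view shows the seated beaker's mouth at about (214,190), the held beaker upright at about (316,260), and the turquoise one at the top edge. Next I'll measure the held beaker relative to the seated one.

Run:
```python
from h import *; from rig import *
from scipy.optimize import least_squares as LS
np.set_printoptions(precision=4,suppress=True)
c=dict(np.load("pics/w2.npz"));W=cloud(c);ok=c["range_z"]>0;o=get_obs();p=o["position"]
Q=R.from_quat(o["tool_rot"]);g=p+Q.apply([0,0,.164]);print("grasp pt",g)
px=c["pixels"].astype(int)
# only light grey pixels of the steel (gripper is dark)
m=ok&(px.min(2)>75)&(np.hypot(W[...,0]-g[0],W[...,1]-g[1])<.04)&(W[...,2]>.17)&(W[...,2]<.29)
k=W[m]
for z in np.arange(.18,.285,.008):
    q=k[abs(k[:,2]-z)<.004]
    if len(q)>30:
        r=np.hypot(q[:,0]-g[0],q[:,1]-g[1]); print(round(z,3),len(q),q.min(0)[:2]-g[:2],q.max(0)[:2]-g[:2])
out=k[(k[:,2]>.236)&(k[:,2]<.28)&(k[:,0]<g[0]-.0)] 
f=lambda v:np.hypot(out[:,0]-v[0],out[:,1]-v[1])-.03
r=LS(f,g[:2],loss="soft_l1",f_scale=.001);print(r.x-g[:2],np.median(abs(f(r.x))))
```

```text
grasp pt [ 0.5006 -0.0594  0.2564]
0.188 284 [-0.0004 -0.0143] [0.017  0.0127]
0.196 1022 [-0.0009 -0.0162] [0.019  0.0149]
0.204 573 [-0.0028 -0.0181] [0.0205 0.0172]
0.212 525 [-0.0042 -0.0194] [0.0203 0.0189]
0.22 401 [-0.0057 -0.0216] [0.0173 0.0205]
0.228 344 [-0.0083 -0.0234] [0.0134 0.0226]
0.236 992 [-0.0284 -0.0349] [0.0297 0.0279]
0.244 1039 [-0.0286 -0.0346] [0.0299 0.0273]
0.252 1331 [-0.029  -0.0275] [0.0296 0.0269]
0.26 1556 [-0.0292 -0.0281] [0.0296 0.0266]
0.268 2101 [-0.0292 -0.0292] [0.026 0.028]
[ 0.0019 -0.0004] 0.00032838199357493325
```

Run:
```python
from h import *; from rig import *
o=get_obs()
for z in(.42,.335):print(delta(o,[.4994,-.1552,z],tool(0,-2.9)))
```

```text
[-0.094, -2.396, 0.01, -0.0, 0.001, 0.001]
[-0.091, -2.395, 2.135, -0.0, 0.001, 0.001]
```

Request:
move_arm:
  commands:
    - [[-0.05, -0.8, 0, 0, 0, 0], [-0.09, -1.6, 0, 0, 0, 0], [-0.09, -2.4, 0, 0, 0, 0], [-0.09, -2.4, 0.5, 0, 0, 0], [-0.09, -2.4, 1.0, 0, 0, 0], [-0.09, -2.4, 1.5, 0, 0, 0], [-0.09, -2.4, 2.0, 0, 0, 0], [-0.09, -2.4, 2.13, 0, 0, 0], [-0.09, -2.4, 2.13, 0, 0, 0], [-0.09, -2.4, 2.13, 0, 0, 0], [-0.09, -2.4, 2.13, 0, 0, 0]]

```text
time: 8.07
position: [0.4995, -0.1562, 0.3361]
tool_rot: [0.025, 1.0, -0.001, 0.002]
ft_force: [-0.6, 0.2, -1.6]
grip_width: 0.0606
grip_force: 20.0
```

Run:
```python
from h import *; from rig import *
np.set_printoptions(precision=4,suppress=True)
o=get_obs();print(o["time"],o["position"],o["ft_force"],delta(o,[.4994,-.1552,.29],tool(0,-2.9)),delta(o,[.4994,-.1552,.278],tool(0,-2.9)))
```

```text
8.075 [ 0.4995 -0.1562  0.3361] [-0.6001  0.2209 -1.5964] [0.007, 0.026, 1.153, -0.001, 0.003, 0.0] [0.008, 0.027, 1.453, -0.001, 0.003, 0.0]
```

Request:
move_arm:
  commands:
    - [[0, 0.02, 0.2, 0, 0, 0], [0, 0.02, 0.4, 0, 0, 0], [0, 0.02, 0.6, 0, 0, 0], [0, 0.02, 0.8, 0, 0, 0], [0, 0.02, 0.95, 0, 0, 0], [0, 0.02, 1.1, 0, 0, 0], [0, 0.02, 1.1, 0, 0, 0]]

```text
time: 8.95
position: [0.4993, -0.1553, 0.2908]
tool_rot: [0.025, 1.0, -0.0, 0.0]
ft_force: [0.2, -0.5, -1.1]
grip_width: 0.0606
grip_force: 20.0
```

Request:
move_arm:
  commands:
    - [[0, 0, 0.05, 0, 0, 0], [0, 0, 0.1, 0, 0, 0], [0, 0, 0.15, 0, 0, 0], [0, 0, 0.2, 0, 0, 0], [0, 0, 0.25, 0, 0, 0], [0, 0, 0.25, 0, 0, 0]]

```text
time: 9.7
position: [0.4993, -0.1554, 0.2812]
tool_rot: [0.025, 1.0, -0.0, 0.001]
ft_force: [-0.2, 0.2, -0.5]
grip_width: 0.0603
grip_force: 20.0
```

Request:
move_arm:
  commands:
    - [[0, 0, 0.03, 0, 0, 0], [0, 0, 0.06, 0, 0, 0], [0, 0, 0.06, 0, 0, 0]]

```text
time: 10.07
position: [0.4995, -0.1554, 0.2791]
tool_rot: [0.025, 1.0, -0.0, 0.001]
ft_force: [0.0, -0.3, 0.7]
grip_width: 0.0606
grip_force: 20.0
```

Request:
move_arm:
  commands:
    - [[0, 0, 0.02, 0, 0, 0], [0, 0, 0.04, 0, 0, 0], [0, 0, 0.04, 0, 0, 0]]

```text
time: 10.45
position: [0.4996, -0.1555, 0.2788]
tool_rot: [0.025, 1.0, -0.001, 0.002]
ft_force: [-1.0, 1.3, 10.9]
grip_width: 0.0605
grip_force: 20.0
```

Request:
move_arm:
  commands:
    - [[0, 0, -0.03, 0, 0, 0], [0, 0, -0.03, 0, 0, 0], [0, 0, -0.03, 0, 0, 0], [0, 0, -0.03, 0, 0, 0], [0, 0, -0.03, 0, 0, 0], [0, 0, -0.03, 0, 0, 0]]
  claw: -1

```text
time: 11.2
position: [0.4994, -0.1554, 0.2785]
tool_rot: [0.025, 1.0, -0.0, 0.001]
ft_force: [-1.0, -0.3, 1.5]
grip_width: 0.0867
grip_force: 0.0
```

Request:
move_arm:
  commands:
    - [[0, 0, -0.3, 0, 0, 0], [0, 0, -0.8, 0, 0, 0], [0, 0, -1.6, 0, 0, 0], [0, 0, -2.6, 0, 0, 0], [0, 0, -3.6, 0, 0, 0], [0, 0, -4, 0, 0, 0], [0, 0, -4, 0, 0, 0], [0, 0, -4, 0, 0, 0]]

```text
time: 12.2
position: [0.4987, -0.155, 0.4381]
tool_rot: [0.025, 1.0, 0.0, 0.0]
ft_force: [-0.8, -0.1, 0.1]
grip_width: 0.0868
grip_force: 0.0
```

Run:
```python
from h import *; from rig import *
np.set_printoptions(precision=4,suppress=True)
c=camera("wrist");W=cloud(c);ok=c["range_z"]>0
m=ok&(abs(W[...,0]-.5)<.045)&(abs(W[...,1]+.156)<.045)&(W[...,2]>.118)&(W[...,2]<.15)
k=W[m];print("rim",len(k),k.min(0),k.max(0))
A=np.c_[k[:,:2]-[.5,-.156],np.ones(len(k))];t=k[:,2]>.122
print("plane",np.linalg.lstsq(A[t],k[t,2],rcond=None)[0])
for n in("top","side"):
    c2=camera(n);W=cloud(c2);np.savez(f"pics/{n}1.npz",**c2)
    m=(abs(W[...,0]-.5)<.045)&(abs(W[...,1]+.156)<.045)&(W[...,2]>.1)&(W[...,2]<.15);k=W[m];print(n,len(k),k.min(0) if len(k) else 0,k.max(0) if len(k) else 0)
s=c2["pixels"][180:330,230:430];cv2.imwrite("pics/s1.png",np.hstack([cv2.resize(s,None,fx=2,fy=2),cv2.resize(c["pixels"],None,fx=.625,fy=.75)]))
o=get_obs();print(o["time"],o["position"],o["ft_force"])
```

```text
rim 858 [ 0.4712 -0.1856  0.118 ] [ 0.5309 -0.1263  0.1306]
plane [-0.003  -0.0048  0.127 ]
top 51 [ 0.4695 -0.1787  0.1011] [ 0.5269 -0.1272  0.1317]
side 378 [ 0.4699 -0.1887  0.1001] [ 0.5298 -0.1217  0.1313]
12.35 [ 0.4989 -0.1552  0.4375] [0.3325 0.3492 0.3915]
```

View pics/s1.png

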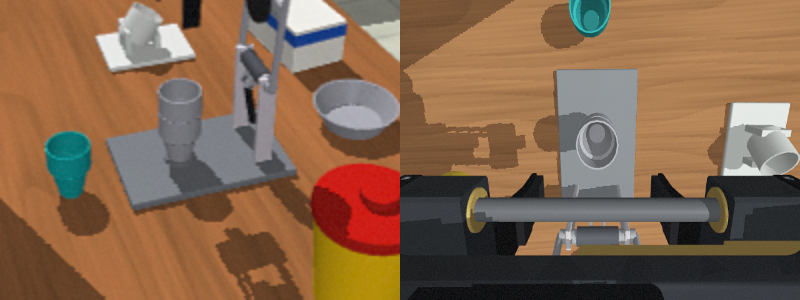

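The side crop shows the two beakers nested upright at about (180,105), with the bail still open. The wrist view confirms they're concentric. Next is the bail.

Run:
```python
from h import *; from rig import *
np.set_printoptions(precision=4,suppress=True)
o=get_obs();print(o["q"])
for sw in(90,-90):
    print(sw,delta(o,[.625,-.1625,.57],tool(0,-2.9,sw)), tool(0,-2.9,sw).as_matrix().tolist())
for n in("top","side"):
    c=dict(np.load(f"pics/{n}1.npz"));W=cloud(c)
    m=(abs(W[...,0]-.62)<.04)&(abs(W[...,1]+.162)<.045)&(W[...,2]>.31)&(W[...,2]<.34);k=W[m]
    if len(k):print(n,len(k),np.median(k,0),k.min(0),k.max(0),np.polyfit(k[:,1],k[:,0],1))
    m=(abs(W[...,0]-.61)<.04)&(abs(W[...,1]+.162)<.09)&(W[...,2]>.2)&(W[...,2]<.34);k=W[m];print(k[:,1].min(),k[:,1].max())
```

```text
[-0.5157  0.3492  1.6482  0.0004  1.1447 -2.0361]
90 [-3.158, -0.022, -3.314, 0.0, -0.001, 1.571] [[0.050592940076713167, 0.9987193571841864, 0.0], [0.9987193571841864, -0.050592940076713167, 0.0], [0.0, 0.0, -1.0000000000000002]]
-90 [-3.158, -0.022, -3.314, 0.001, 0.0, -1.571] [[-0.050592940076713444, -0.9987193571841864, 0.0], [-0.9987193571841864, 0.050592940076713444, 0.0], [-0.0, 0.0, -1.0]]
top 157 [ 0.6225 -0.1493  0.326 ] [ 0.6157 -0.2064  0.3193] [ 0.6298 -0.1175  0.3297] [0.0463 0.63  ]
-0.21964170847095257 -0.09960409704484577
side 97 [ 0.62   -0.1666  0.3276] [ 0.6158 -0.2062  0.3188] [ 0.6259 -0.1171  0.3311] [0.0452 0.6277]
-0.22399603306767202 -0.10174226020014147
```

Request:
move_arm:
  commands:
    - [[0, 0, -1.2, 0, 0, 0.18], [0, 0, -2.4, 0, 0, 0.36], [0, 0, -3.3, 0, 0, 0.54], [-0.6, 0, -3.3, 0, 0, 0.72], [-1.4, 0, -3.3, 0, 0, 0.9], [-2.2, 0, -3.3, 0, 0, 1.08], [-3.0, -0.02, -3.3, 0, 0, 1.26], [-3.16, -0.02, -3.3, 0, 0, 1.44], [-3.16, -0.02, -3.3, 0, 0, 1.571], [-3.16, -0.02, -3.3, 0, 0, 1.571], [-3.16, -0.02, -3.3, 0, 0, 1.571], [-3.16, -0.02, -3.3, 0, 0, 1.571]]
  claw: -0.1

```text
time: 13.85
position: [0.625, -0.1624, 0.5707]
tool_rot: [0.725, 0.689, 0.0, 0.001]
ft_force: [-0.2, 0.1, 0.4]
grip_width: 0.0481
grip_force: 0.0
```

Run:
```python
from h import *; from rig import *
np.set_printoptions(precision=4,suppress=True)
c=camera("wrist");cv2.imwrite("pics/w3.png",c["pixels"]);W=cloud(c);ok=c["range_z"]>0
o=get_obs();print(o["time"],o["position"],o["tool_rot"],o["ft_force"],o["grip_width"],o["q"])
m=ok&(abs(W[...,0]-.62)<.05)&(abs(W[...,1]+.162)<.045)&(W[...,2]>.30)&(W[...,2]<.34);k=W[m]
print(len(k),np.median(k,0),k.min(0),k.max(0))
t=k[:,2]>.32;print(np.polyfit(k[t,1],k[t,0],1), np.polyval(np.polyfit(k[t,1],k[t,0],1),-.162))
m=ok&(W[...,2]>.12)&(W[...,2]<.17)&(abs(W[...,0]-.62)<.06)&(abs(W[...,1]+.162)<.08);k=W[m];print("hinge area",len(k),k.min(0) if len(k) else 0,k.max(0) if len(k) else 0)
```

```text
13.9 [ 0.625  -0.1624  0.5708] [0.7246 0.6892 0.0004 0.0008] [-0.2002  0.623   0.1783] 0.04771063068390932 [-0.4271  0.4287  1.1443  0.0002  1.5668 -0.377 ]
1967 [ 0.6254 -0.1551  0.3279] [ 0.6181 -0.1992  0.3224] [ 0.6326 -0.117   0.3309]
[0.0437 0.6322] 0.6251063250693445
hinge area 493 [ 0.5916 -0.212   0.1203] [ 0.6158 -0.1012  0.1689]
```

View pics/w3.png

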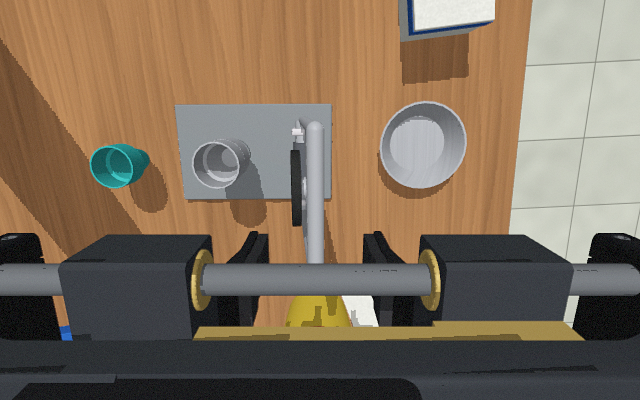

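The wrist view shows the bar at column ≈315, centred between the fingers (x≈0.625), with the dish and the beakers clear of it.

Request:
move_arm:
  commands:
    - [[0, 0, 0.5, 0, 0, 0], [0, 0, 1.0, 0, 0, 0], [0, 0, 1.5, 0, 0, 0], [0, 0, 1.9, 0, 0, 0], [0, 0, 2.1, 0, 0, 0], [0, 0, 2.1, 0, 0, 0], [0, 0, 2.1, 0, 0, 0], [0, 0, 2.1, 0, 0, 0]]

```text
time: 14.9
position: [0.6254, -0.1625, 0.4877]
tool_rot: [0.725, 0.689, 0.001, 0.002]
ft_force: [0.6, -0.6, 0.8]
grip_width: 0.0478
grip_force: 0.0
```

Request:
move_arm:
  commands:
    - [[0, 0, 0, 0, 0, 0], [0, 0, 0, 0, 0, 0], [0, 0, 0, 0, 0, 0], [0, 0, 0, 0, 0, 0], [0, 0, 0, 0, 0, 0], [0, 0, 0, 0, 0, 0], [0, 0, 0, 0, 0, 0], [0, 0, 0, 0, 0, 0]]
  claw: 1
  squeeze: 25

```text
time: 15.9
position: [0.625, -0.1624, 0.4868]
tool_rot: [0.725, 0.689, 0.0, 0.0]
ft_force: [-2.0, -0.1, 0.7]
grip_width: 0.0115
grip_force: 25.0
```

Run:
```python
from h import *; from rig import *
np.set_printoptions(precision=3,suppress=True)
o=get_obs();print(o["time"],o["position"],o["ft_force"],o["grip_width"])
t0=1.65
for i in range(0,12):
    th=1.65-i*.15; print(round(th,2),np.round([-.18*(np.cos(th)-np.cos(t0))/.04,-.18*(np.sin(th)-np.sin(t0))/.04],2))
```

```text
15.9 [ 0.625 -0.162  0.487] [-2.04  -0.122  0.706] 0.01152784960162346
1.65 [-0. -0.]
1.5 [-0.67 -0.  ]
1.35 [-1.34  0.1 ]
1.2 [-1.99  0.29]
1.05 [-2.6   0.58]
0.9 [-3.15  0.96]
0.75 [-3.65  1.42]
0.6 [-4.07  1.95]
0.45 [-4.41  2.53]
0.3 [-4.66  3.16]
0.15 [-4.81  3.81]
0.0 [-4.86  4.49]
```

Request:
move_arm:
  commands:
    - [[0, -0.17, -0.01, 0, 0, 0], [0, -0.34, -0.01, 0, 0, 0], [0, -0.5, -0.01, 0, 0, 0], [0, -0.67, 0, 0, 0, 0], [0, -0.84, 0.02, 0, 0, 0], [0, -1.01, 0.04, 0, 0, 0], [0, -1.17, 0.07, 0, 0, 0], [0, -1.34, 0.1, 0, 0, 0], [0, -1.5, 0.14, 0, 0, 0], [0, -1.67, 0.19, 0, 0, 0], [0, -1.83, 0.24, 0, 0, 0], [0, -1.99, 0.29, 0, 0, 0]]

```text
time: 17.4
position: [0.545, -0.1587, 0.4744]
tool_rot: [0.725, 0.689, -0.0, 0.0]
ft_force: [0.0, -2.1, 3.6]
grip_width: 0.0117
grip_force: 25.0
```

Request:
move_arm:
  commands:
    - [[0, -0.16, 0.06, 0, 0, 0], [0, -0.31, 0.13, 0, 0, 0], [0, -0.46, 0.21, 0, 0, 0], [0, -0.61, 0.29, 0, 0, 0], [0, -0.75, 0.38, 0, 0, 0], [0, -0.89, 0.47, 0, 0, 0], [0, -1.03, 0.57, 0, 0, 0], [0, -1.17, 0.67, 0, 0, 0], [0, -1.3, 0.78, 0, 0, 0], [0, -1.42, 0.89, 0, 0, 0], [0, -1.54, 1.01, 0, 0, 0], [0, -1.66, 1.13, 0, 0, 0]]

```text
time: 18.9
position: [0.479, -0.1549, 0.4292]
tool_rot: [0.725, 0.689, 0.0, 0.0]
ft_force: [-2.7, -3.2, -2.5]
grip_width: 0.0112
grip_force: 25.0
```

Request:
move_arm:
  commands:
    - [[0, -0.11, 0.13, 0, 0, 0], [0, -0.22, 0.26, 0, 0, 0], [0, -0.32, 0.39, 0, 0, 0], [0, -0.42, 0.53, 0, 0, 0], [0, -0.51, 0.67, 0, 0, 0], [0, -0.6, 0.81, 0, 0, 0], [0, -0.68, 0.96, 0, 0, 0], [0, -0.76, 1.11, 0, 0, 0], [0, -0.83, 1.26, 0, 0, 0], [0, -0.89, 1.42, 0, 0, 0], [0, -0.95, 1.58, 0, 0, 0], [0, -1.01, 1.74, 0, 0, 0]]

```text
time: 20.4
position: [0.439, -0.1527, 0.3594]
tool_rot: [0.725, 0.689, 0.001, 0.0]
ft_force: [-3.7, 2.1, -4.4]
grip_width: 0.0108
grip_force: 25.0
```

Run:
```python
from h import *; from rig import *
np.set_printoptions(precision=4,suppress=True)
c=camera("side");o=get_obs();print(o["position"],o["ft_force"],o["grip_width"])
s=c["pixels"][150:330,230:450];cv2.imwrite("pics/s2.png",cv2.resize(s,None,fx=2.5,fy=2.5))
```

```text
[ 0.4388 -0.1527  0.3588] [-3.5026  0.6407 -6.7111] 0.010985968825114704
```

View pics/s2.png

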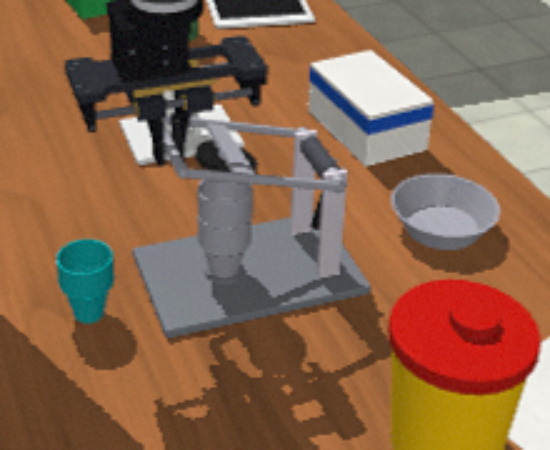

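The side crop shows the bar held in the fingers at about (170,140), the bail near 0.3 rad, and the pad just above the stack at (215,155).

Request:
move_arm:
  commands:
    - [[0, -0.04, 0.13, 0, 0, 0], [0, -0.07, 0.26, 0, 0, 0], [0, -0.1, 0.39, 0, 0, 0], [0, -0.13, 0.52, 0, 0, 0], [0, -0.15, 0.66, 0, 0, 0], [0, -0.16, 0.75, 0, 0, 0], [0, -0.17, 0.84, 0, 0, 0], [0, -0.18, 0.93, 0, 0, 0], [0, -0.19, 1.0, 0, 0, 0], [0, -0.19, 1.06, 0, 0, 0], [0, -0.19, 1.06, 0, 0, 0]]

```text
time: 21.82
position: [0.4315, -0.1524, 0.3171]
tool_rot: [0.725, 0.689, 0.0, -0.0]
ft_force: [-5.9, 2.1, -6.4]
grip_width: 0.0112
grip_force: 25.0
```

Request:
move_arm:
  commands:
    - [[0, 0, 0.05, 0, 0, 0], [0, 0, 0.1, 0, 0, 0], [0, 0, 0.15, 0, 0, 0], [0, 0, 0.18, 0, 0, 0], [0, 0, 0.18, 0, 0, 0]]

```text
time: 22.45
position: [0.4313, -0.1524, 0.31]
tool_rot: [0.725, 0.689, 0.0, -0.0]
ft_force: [-6.3, 1.6, -4.9]
grip_width: 0.0112
grip_force: 25.0
```

Request:
move_arm:
  commands:
    - [[0, 0, 0.03, 0, 0, 0], [0, 0, 0.06, 0, 0, 0], [0, 0, 0.06, 0, 0, 0]]

```text
time: 22.82
position: [0.4313, -0.1523, 0.3086]
tool_rot: [0.725, 0.689, 0.0, -0.0]
ft_force: [-7.3, 3.2, 3.4]
grip_width: 0.0109
grip_force: 25.0
```

Request:
move_arm:
  commands:
    - [[0, 0, 0.02, 0, 0, 0], [0, 0, 0.04, 0, 0, 0], [0, 0, 0.04, 0, 0, 0]]

```text
time: 23.2
position: [0.4312, -0.1523, 0.3081]
tool_rot: [0.725, 0.689, 0.0, 0.0]
ft_force: [-9.6, 3.4, 13.6]
grip_width: 0.0116
grip_force: 25.0
```

The force has gone from pulling to pushing, so the pad is resting on the stack. I'll open the fingers partway.

Request:
move_arm:
  commands:
    - [[0, 0, -0.03, 0, 0, 0], [0, 0, -0.03, 0, 0, 0], [0, 0, -0.03, 0, 0, 0], [0, 0, -0.03, 0, 0, 0], [0, 0, -0.03, 0, 0, 0]]
  claw: 0.45

```text
time: 23.82
position: [0.4321, -0.1529, 0.3076]
tool_rot: [0.725, 0.689, 0.001, 0.001]
ft_force: [-0.1, 0.0, -0.7]
grip_width: 0.0238
grip_force: 0.0
```

Request:
move_arm:
  commands:
    - [[0, 0, -0.1, 0, 0, 0], [0, 0, -0.3, 0, 0, 0], [0, 0, -0.6, 0, 0, 0], [0, 0, -1.2, 0, 0, 0], [0, 0, -2.0, 0, 0, 0], [0, 0, -3.0, 0, 0, 0], [0, 0, -4.0, 0, 0, 0], [0, 0, -4.0, 0, 0, 0], [0, 0, -4.0, 0, 0, 0], [0, 0, -4.0, 0, 0, 0]]

```text
time: 25.08
position: [0.431, -0.1523, 0.4665]
tool_rot: [0.725, 0.689, 0.0, -0.001]
ft_force: [0.1, 0.4, 0.1]
grip_width: 0.0242
grip_force: 0.0
```

Run:
```python
from h import *; from rig import *
np.set_printoptions(precision=4,suppress=True)
c=camera("side");o=get_obs();print(o["time"],o["position"],o["ft_force"],o["grip_width"])
W=cloud(c);m=(abs(W[...,0]-.431)<.02)&(abs(W[...,1]+.153)<.04)&(W[...,2]>.12)&(W[...,2]<.2);k=W[m];print("bar",len(k),np.median(k,0),k.max(0))
s=c["pixels"][150:330,230:450];cv2.imwrite("pics/s3.png",cv2.resize(s,None,fx=2.5,fy=2.5))
```

```text
25.125 [ 0.4311 -0.1524  0.4664] [-0.574  -0.0576 -0.7649] 0.024021381117997505
bar 83 [ 0.4276 -0.1554  0.1495] [ 0.4369 -0.1142  0.1535]
```

View pics/s3.png

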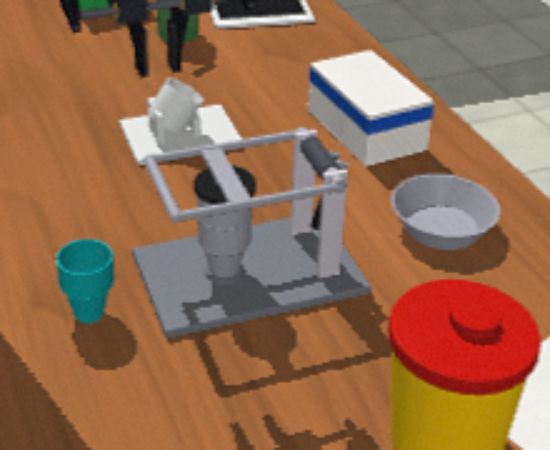

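The bail is level (bar at about (160,185)), its pad is flat on the upright stack, and the gripper is clear.

```bash
python3 -c "
from rig import *
print(hand_in())"
```

```text
the job is handed in; nothing more can be done
None
```

The loose beaker is nested upright and level in the seated one. The bail was held all the way down until its pad rested on the stack. The arm has let go and is clear, no bystander was touched, and the job was handed in at about 25 s.

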